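# Make up the pack kit and the soldering kit

## Task

Make up the two kits from the stock on the bench. The pack kit gets the black cell spacer frame, standing upright in the square pocket of its tray, and the two round cells, one lying along each groove; the soldering kit gets the solder reel in the large round pocket of the other tray and the small flux tin in the small one, both upright. Everything must sit down in its pocket, and the flux bottle, the roll of tape and the screwdriver stay where they are.

Things in the scene. Friction and masses are not known exactly. Their poses are not given: they have to be found in the camera images.
- pack_tray: Pack kit tray: grey plate 170 (x) x 125 (y) mm, deck 12 high, fixed. Origin: centre of underside, z up; white card on -x edge. Square pocket 60 x 60, 6 mm deep (floor z = 6), centre x = 45, y = 0. Two V grooves along x, 82 long, 30 wide, 5 deep in the middle, centres x = -36, y = -34 and +34 mm; a cell centres itself, axis at z = 16.5 mm; either cell in either groove, either way round.
- solder_tray: Soldering kit tray: grey plate of the same outline, 170 (x) x 125 (y) mm, deck 12 mm high, fixed. Origin: centre of underside, z up; white card on the -x edge, towards the robot. Round pockets 6 mm deep (floor z = 6 mm): the large one 76 mm in diameter, centre x = 36, y = 0; the small one 46 mm in diameter, centre x = -48, y = 0 mm.
- cell_1_mid (a point): Middle of a round battery cell, on its axis: teal cylinder 18 mm in diameter, 65 mm long, 46 g, lying on the bench (axis 9 mm up); it can roll. y runs along the cell's length. Grip it across its diameter.
- cell_2_mid (a point): Middle of the second round battery cell, on its axis: same make as the first, teal, 18 mm in diameter, 65 mm long, lying on the bench, y along its length.
- cell_frame: Cell spacer frame: black block 42 x 42 mm, 53 mm high, about 30 g, standing upright. Origin: centre of its underside; x and y square to its sides, z up.
- solder_reel: Reel of solder wire standing on its flange: 58 mm in diameter over two dark flanges (4 mm thick at the top, 5 mm at the bottom; the silvery wire between is 32 mm across), 36 mm high, 0.24 kg. Origin: centre of its underside, z along its axis, up.
- flux_tin: Flux tin: small round white tin with a grey-blue lid (closed, stays on), 28 mm in diameter, 28 mm high, 60 g. Origin: centre of its underside, z up.
- flux_bottle: Cream flux bottle with a red needle cap, 30 mm in diameter, 90 mm high, standing among the stock; belongs to no kit and stays where it is. Origin: centre of its underside.
- tape_roll: Roll of amber tape lying flat at the back left, 68 mm in diameter, 26 mm high; stays where it is. Origin: centre of its underside.
- screwdriver: Small screwdriver with a yellow handle lying along y near the front edge of the bench, 152 mm long, 22 mm thick; stays where it is. Origin: at its middle on the underside; y along it, handle towards +y.
Not all that is in view belongs to the job. Leave any orange look-alike of the part that bears cell_2_mid alone.

How it is judged:
By the outcome, as a careful person would: the job done as asked, in the order asked, and still so for the second after the job is handed in, with the robot touching nothing.
It also fails if it takes over 109 s, if anything falls off the work surface, if the arm or the gripper's body presses on something with over 40 N, if the wrist force passes 120 N, or if a joint passes its speed limit or range.

## Robot

A 6-joint arm with a two-finger parallel gripper is mounted at the origin on a cart in front of the work surface, level with it; the furniture and walls round the work are solid. World frame = base frame: x ahead of the robot, y to its left, z up, the work surface at z = 0. Lengths are in m, angles in rad, forces in N, time in s.
With the tool pointing down it reaches from about 0.35 to 0.975 m from the base axis. Payload 4.9 kg.
Tool frame: the origin (TCP) lies on the centre line of the jaws, within the pads' length; the fingertips stand ahead of it and the grasp point (between the pads) is the TCP (manip.tip_extent is the z of the fingertips in the tool frame, in m); z points along the fingers, y is the line along which they close (so a half turn about z gives the same grasp; the last joint's range is limited). The gripper opens to 85 mm and grips with 20 to 120 N. Pads are 22 mm wide; open, the fingers measure 114 mm over their backs; the gripper's body (76 mm by 85 mm) begins 54 mm behind the grasp point. The pads swing forward as they close: fully open they stand 13 mm farther back than shut.
Start: joints at [1.201, 0.053, 1.613, -0, 1.476, -0.119], TCP at [0.155, 0.605, 0.25] pointing down, gripper open.
Joint ranges: [-3.01, 3.01], [-1.01, 2.22], [0.06, 2.58], [-1.02, 4.17], [0.09, 2.62], [-3.14, 3.14]. Speed limits (rad/s): [2.57, 2.57, 3.14, 3.14, 3.14, 3.14].

## Interface

Orientations are given as a unit quaternion [w, x, y, z].
In Python, from plant import manip gives the robot as it stands. The module is installed in compiled form; this text tells all that it offers.
- The arm moves only by the shell command python3 -m crank 'ROWS'. ROWS is a JSON list that holds a single list of rows (three levels of brackets), with 1 to 5 rows, each of 7 numbers: the opening from 0.0 (shut) to 1.0 (fully open), then dx, dy, dz in shares of 0.75 m (1.0 is 0.75 m), then a rotation vector rx, ry, rz in parts of the range, where 1.0 means pi rad; each row shifts and turns the commanded pose from where the row before left it, along the tool's axes as they then stand; what a row does not reach is not made up. A row lasts 1/8 s, in which the tool goes at most 0.0625 m and 0.188 rad, less where a joint would pass 70% of its speed; a pose out of reach is approached as far as the arm can. The fingers move at their own pace and stop on an object; the grip force is fixed at half the most. Time passes only in rows, so rows that do not move let the fingers close. It prints the time, the measured TCP pose, the force, the opening and the grip force at its end. No shift or turn number may pass 1 either way. Input that does not fit is refused with a message, and nothing moves.
- manip.state(): the state, without advancing time (a new reading comes with each control period).
- manip.grab_frame(name): name is "scene" or "top"; returns (picture, depth): 384x512x3 uint8, red, green, blue; 384x512 float32, m along the optical axis (not along the pixel's ray), 0 where there is no reading.
- manip.camera_params(name): a dict with "intrinsics" (3x3 intrinsics, pixels), "k1" (the pictures are not rectified: a ray, as slopes to the right and down, at radius r is drawn at 1 + k1 r^2 times it, then the intrinsics apply), "xyz" and "orientation" of the camera in the world. Camera axes: x right, y down, z forward; pixel columns grow to the right and rows downward; lengths in m; the calibration is good to about 2 mm. A picture is of the moment at which its call begins. camera_params takes no time and is no camera call.
- manip.job_done(): hands the job in; it is judged then, once.
Trained networks look in the newest picture that a camera, given by its name, has taken for a name from the list of things; names that differ only in an ending like _2 or _b are one class to them, and where a whole thing is asked for, a point or a joint stands for the part that bears it (a point fixed in the world has none). Each returns a list of dicts, best first, with "conf" (0 to 1); they miss things now and then, are a little off and sometimes report something else, mostly with a low value. They report only what shows in the picture. A call takes as long as a camera call. They do not tell look-alikes from the thing itself.
- manip.look_for(camera, query): "extent" ([left, top, right, bottom] in pixels, round what is visible of it).
- manip.outline_of(camera, query): "region" (384x512 bool, what is visible of it) and "extent" ([left, top, right, bottom] in pixels, round what is visible of it).
- manip.mark_of(camera, query): "centre" ([row, column] in pixels: a listed point, or the origin of a listed thing).
The state is a dict: "time": time; "joint_pos": joint angles; "joint_vel": joint speeds; "joint_efforts": joint torques, N m; "tool_pos": TCP position; "tool_rot": TCP orientation; "contact_force": force on the tool from outside, world axes, zero at the start; "ft_torque": the same for the moment, N m; "gripper_width": opening from 0.0 (shut) to 1.0 (fully open); "grasp_force": force on a finger pad.
Only numpy, scipy, OpenCV 4.12 (cv2) and the standard library are available. Lean on these libraries where they do the work, as an engineer would, in place of code of your own. Each camera call takes 0.05 s, during which the arm holds its last target. There are 200 camera calls.

## Working session

There is one attempt and no reset: what is moved stays moved. The work goes in short steps, Python scripts to look and compute and a shell command to move; the robot and the scene stay as the last step left them, time stands still between calls to the robot, and variables do not carry over. Pictures are saved under pics/ and viewed, at most 14 in all, crops included, and the job is handed in when it is done.

```bash
mkdir -p pics
cat > h.py <<'E'
import numpy as np, cv2
from scipy.spatial.transform import Rotation as R
from plant import manip
def cam(n):
    p=manip.camera_params(n);K=np.array(p["intrinsics"]);q=p["orientation"]
    return K,p["k1"],np.array(p["xyz"]),R.from_quat([q[1],q[2],q[3],q[0]]).as_matrix()
def rays(n,uv):
    K,k,t,M=cam(n);uv=np.asarray(uv,float).reshape(-1,2)
    d=np.c_[(uv[:,0]-K[0,2])/K[0,0],(uv[:,1]-K[1,2])/K[1,1]];s=d.copy()
    for _ in range(20): s=d/(1+k*(s**2).sum(1,keepdims=True))
    return np.c_[s,np.ones(len(s))],t,M
def atz(n,uv,z):
    r,t,M=rays(n,uv);w=r@M.T;return t+w*((z-t[2])/w[:,2:3])
def cloud(n,depth,mask):
    v,u=np.nonzero(mask&(depth>0));r,t,M=rays(n,np.c_[u,v])
    return t+(r*depth[v,u][:,None])@M.T
def snap(n,f=None):
    im,d=manip.grab_frame(n)
    if f: cv2.imwrite("pics/"+f,im[:,:,::-1])
    return im,d
E
python3 - <<'E'
from h import *
print(manip.tip_extent)
for n in("scene","top"):
    im,d=snap(n,n+"0.png");print(n,cam(n)[2],cam(n)[3][:,2].round(2))
    for q in "pack_tray solder_tray cell_1_mid cell_frame solder_reel flux_tin flux_bottle tape_roll screwdriver".split():
        for o in manip.outline_of(n,q):
            if o["conf"]<.3: continue
            c=cloud(n,d,o["region"])
            if len(c)==0: continue
            top=c[c[:,2]>np.percentile(c[:,2],95)-.006]
            print(q,round(o["conf"],2),np.round(o["extent"]),"med",np.median(c,0).round(3),"topmid",((top.min(0)+top.max(0))/2).round(3),"z95",np.percentile(c[:,2],95).round(3),im[o["region"]].mean(0).round())
E
```

```text
0.019
scene [-0.38714057 -0.48055644  0.47819924] [ 0.82  0.41 -0.39]
pack_tray 0.88 [142. 175. 197. 209.] med [0.497 0.222 0.009] topmid [0.333 0.118 0.112] z95 0.011 [85. 81. 79.]
pack_tray 0.59 [200. 157. 220. 173.] med [0.697 0.219 0.015] topmid [0.712 0.222 0.022] z95 0.024 [105.  58.  30.]
solder_tray 0.87 [330. 202. 398. 252.] med [ 0.51  -0.306  0.01 ] topmid [ 0.529 -0.303  0.009] z95 0.012 [83. 79. 77.]
cell_1_mid 0.63 [205. 187. 227. 195.] med [0.548 0.106 0.01 ] topmid [0.548 0.103 0.014] z95 0.016 [35. 80. 78.]
cell_frame 0.88 [216. 194. 245. 222.] med [ 0.43  -0.004  0.029] topmid [0.442 0.004 0.048] z95 0.05 [16. 16. 15.]
solder_reel 0.96 [240. 185. 264. 203.] med [ 0.543 -0.006  0.023] topmid [ 0.559 -0.001  0.032] z95 0.035 [78. 74. 67.]
flux_tin 0.73 [270. 215. 282. 233.] med [ 0.43  -0.122  0.017] topmid [ 0.438 -0.119  0.025] z95 0.027 [101. 101. 101.]
flux_bottle 0.56 [284. 179. 292. 211.] med [ 0.548 -0.107  0.034] topmid [ 0.556 -0.105  0.065] z95 0.065 [122.  97.  65.]
tape_roll 0.56 [196. 160. 220. 171.] med [0.697 0.219 0.015] topmid [0.712 0.222 0.022] z95 
[... 674 characters left out ...]
_frame 0.86 [240. 222. 263. 242.] med [0.445 0.003 0.014] topmid [0.446 0.003 0.051] z95 0.053 [33. 32. 28.]
solder_reel 0.68 [236. 170. 266. 195.] med [0.56  0.001 0.035] topmid [0.561 0.001 0.036] z95 0.038 [54. 51. 47.]
flux_tin 0.6 [297. 227. 312. 240.] med [ 0.441 -0.12   0.028] topmid [ 0.441 -0.121  0.028] z95 0.03 [ 77.  86. 100.]
flux_bottle 0.6 [290. 174. 302. 191.] med [ 0.557 -0.103  0.048] topmid [ 0.561 -0.106  0.077] z95 0.069 [104.  82.  62.]
tape_roll 0.67 [146. 105. 176. 138.] med [0.715 0.222 0.023] topmid [0.715 0.223 0.026] z95 0.027 [106.  72.  51.]
screwdriver 0.89 [288. 269. 336. 275.] med [ 0.357 -0.12   0.017] topmid [ 0.357 -0.12   0.02 ] z95 0.021 [135. 100.  45.]
```

```bash
python3 -c "
from plant import manip;print(manip.state())"
```

```text
{'time': 1.0, 'joint_pos': array([ 1.20101077e+00,  5.26803518e-02,  1.61290451e+00,  8.52800646e-07,
        1.47600557e+00, -1.18977035e-01]), 'joint_vel': array([-0.00125446,  0.0002331 ,  0.00090313, -0.00063253, -0.0007803 ,
       -0.00192114]), 'joint_efforts': array([ 1.61370419e-03, -3.93700755e+01, -3.70467782e+01, -7.69551548e-05,
        7.47022877e-04, -2.77537140e-05]), 'tool_pos': array([0.15509445, 0.60542797, 0.25031307]), 'tool_rot': array([-1.43801226e-07,  1.25075868e-01,  9.92147180e-01,  1.17772483e-06]), 'contact_force': array([-0.08002974,  0.17617962, -0.24373616]), 'ft_torque': array([0.01262843, 0.06461605, 0.08232283]), 'grasp_force': 0.0, 'gripper_width': 0.9999690544405202}
```

Run:
```python
import cv2
a=cv2.imread("pics/top0.png");cv2.imwrite("pics/top0c.png",cv2.resize(a[95:295,110:430],(800,500),interpolation=cv2.INTER_CUBIC))
```

```text
(no output)
```

View pics/top0c.png

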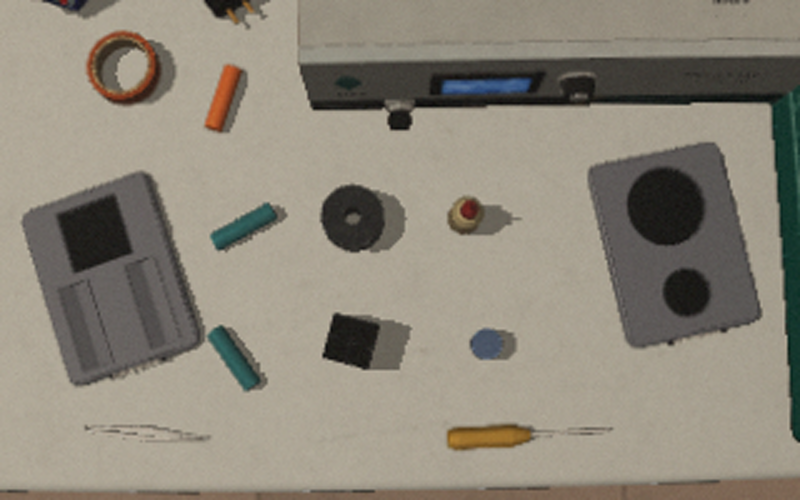

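View pics/scene0.png

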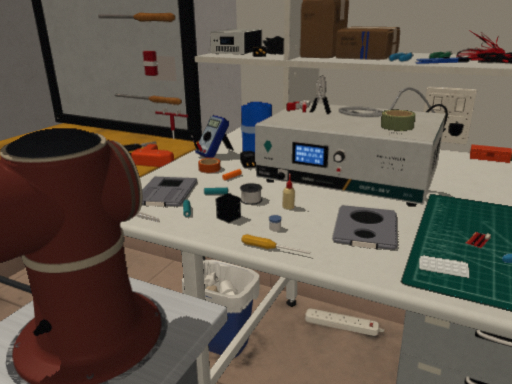

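The top crop shows the two teal cells at about (244,227) and (234,358), and the orange look-alike at (223,98). The reel is at (352,217), the frame at (352,341) and the tin at (487,344). The pack tray is on the left with its square pocket at (95,233), and the solder tray is on the right. Next I'll measure each one precisely.

```bash
cat > meas.py <<'E'
from h import *
def px(m): v,u=np.nonzero(m);return np.c_[u,v]
def comps(m,mn=30):
    n,l,s,_=cv2.connectedComponentsWithStats(m.astype(np.uint8))
    return [l==i for i in range(1,n) if s[i,4]>=mn]
def rect(P):
    (c,s,a)=cv2.minAreaRect((P[:,:2]*1000).astype(np.float32));return np.round(c,1),np.round(s,1),round(a,1)
def cells(n="top",z=.013):
    im,d=snap(n);h=cv2.cvtColor(im,cv2.COLOR_RGB2HSV);out=[]
    m=(h[...,0]>75)&(h[...,0]<100)&(h[...,1]>90)
    for c in comps(m):
        P=atz(n,px(c),z)
        if not(.35<P[:,0].mean()<.65 and -.05<P[:,1].mean()<.35): continue
        mid=P.mean(0);w,V=np.linalg.eigh(np.cov((P-mid)[:,:2].T));out.append((mid[:2].round(4),round(np.degrees(np.arctan2(V[1,1],V[0,1]))%180,1),rect(P)[1]))
    return out
E
python3 - <<'E'
from meas import *
print("cells",cells())
im,d=snap("top")
full=np.ones(d.shape,bool);v,u=np.nonzero(d>0);C=np.zeros(d.shape+(3,));C[d>0]=cloud("top",d,full)
g=im.max(2)
for nm,(x0,x1,y0,y1) in dict(pack=(.42,.60,.14,.33),sold=(.42,.63,-.4,-.2)).items():
    box=(C[...,0]>x0)&(C[...,0]<x1)&(C[...,1]>y0)&(C[...,1]<y1)
    deck=box&(g<120)
    big=max(comps(deck),key=lambda m:m.sum())
    print(nm,"plate",rect(atz("top",px(big),.011)),big.sum(), "deckz",np.median(C[big][:,2]))
    for c in comps(box&(g<48),60):
        P=atz("top",px(c),.011);print("  dark",rect(P),(P.mean(0)*1000).round(1),c.sum())
for nm,z,(x,y) in(("frame",.053,(.446,.003)),("reel",.036,(.56,0)),("tin",.028,(.441,-.12))):
    m=(np.hypot(C[...,0]-x,C[...,1]-y)<.05)&(abs(C[...,2]-z)<.006)
    P=atz("top",px(m),z);print(nm,rect(P),(P.mean(0)*1000).round(1),np.median(C[m][:,2]))
E
```

```text
cells [(array([0.5563, 0.1046]), np.float64(117.6), array([15.2, 62.3])), (array([0.4335, 0.1146]), np.float64(34.4), array([62.3, 14.6]))]
pack plate (array([508.4, 230.4]), array([181.9, 138.5]), 18.6) 4012 deckz 0.009795676204451431
  dark (array([552.6, 248.8]), array([58.3, 58.3]), 19.3) [552.5 248.5  11. ] 564
sold plate (array([ 530.8, -303.5]), array([180.1, 136.1]), 11.1) 4110 deckz 0.00995020181185119
  dark (array([ 568.1, -295.8]), array([70.2, 72.6]), 86.9) [ 567.5 -296.1   11. ] 728
  dark (array([ 485.5, -312.6]), array([41.1, 40.1]), 88.5) [ 485.3 -311.9   11. ] 263
frame (array([445.9,   3.3]), array([41.5, 41.5]), 74.0) [446.1   3.7  53. ] 0.05133958210929468
reel (array([5.62e+02, 5.00e-01]), array([55.9, 55.5]), 43.8) [5.612e+02 4.000e-01 3.600e+01] 0.03547257341583171
tin (array([ 441.7, -120.6]), array([25.1, 27.4]), 88.4) [ 441.4 -120.5   28. ] 0.027830999163832804
```

```bash
cat > go.py <<'E'
import sys
from h import *
x,y,z,phi=map(float,sys.argv[1:5]);s=manip.state()
q=s["tool_rot"];M=R.from_quat([q[1],q[2],q[3],q[0]]).as_matrix();p=s["tool_pos"]
cur=np.degrees(np.arctan2(M[1,1],M[0,1]));d=(phi-cur+90)%180-90
if len(sys.argv)>5: d=(phi-cur+180)%360-180
a=np.radians(cur+d);ty=np.array([np.cos(a),np.sin(a)]);tx=np.array([-ty[1],ty[0]]);v=np.array([x,y])-p[:2]
print("t",s["time"],"pos",p.round(4),"phi",cur.round(2),"q6",s["joint_pos"][5].round(2),"tilt",M[:,2].round(3),"w",round(s["gripper_width"],3),"F",s["contact_force"].round(1),"tip",manip.tip_extent)
print("rz %.3f"%-np.radians(d),"then dx %.4f dy %.4f dz %.4f"%(v@tx,v@ty,p[2]-z),"|v| %.3f"%np.hypot(*v))
E
python3 go.py .446 .0035 .12 74
python3 -c "
from h import *
for uv in((144.8,225.4),(172,216.2)): print(atz('top',[uv],.01))"
```

```text
t 1.1 pos [0.1551 0.6054 0.2503] phi 75.63 q6 -0.12 tilt [ 0.  0. -1.] w 1.002 F [ 0.1  0.3 -0.8] tip 0.019
rz 0.028 then dx -0.4455 dy -0.4984 dz 0.1303 |v| 0.669
[[0.46357474 0.25392541 0.01      ]]
[[0.48454814 0.18826775 0.01      ]]
```

The manual's scale: shifts go in shares of 0.75 m and turns go in shares of pi rad. Converting my numbers, -0.0453 m / 0.75 = -0.0604, -0.0405 m / 0.75 = -0.054, 0.028 rad / 3.1416 = 0.0089.

```bash
python3 -m crank '[[[1,0,0,0,0,0,0.0089],[1,-0.054,-0.0604,0,0,0,0],[1,-0.054,-0.0604,0,0,0,0],[1,-0.054,-0.0604,0,0,0,0],[1,-0.054,-0.0604,0,0,0,0]]]'
python3 -m crank '[[[1,-0.054,-0.0604,0,0,0,0],[1,-0.054,-0.0604,0.0133,0,0,0],[1,-0.054,-0.0604,0.0133,0,0,0],[1,-0.054,-0.0604,0.0133,0,0,0],[1,-0.054,-0.0604,0.0133,0,0,0]]]'
python3 -m crank '[[[1,-0.054,-0.0604,0.0133,0,0,0],[1,0,0,0.0667,0,0,0],[1,0,0,0.04,0,0,0]]]'
python3 go.py .446 .0035 .031 74
```

```text
time: 1.72
tool_pos: [0.2615, 0.385, 0.2505]
tool_rot: [0.0, 0.139, 0.99, 0.0]
contact_force: [0.8, -1.0, 0.2]
gripper_width: 1.003
grasp_force: 0.0
time: 2.35
tool_pos: [0.3939, 0.1113, 0.2105]
tool_rot: [0.001, 0.139, 0.99, 0.0]
contact_force: [1.4, 0.9, 0.4]
gripper_width: 1.006
grasp_force: 0.0
time: 2.72
tool_pos: [0.4192, 0.0574, 0.1183]
tool_rot: [-0.001, 0.141, 0.99, -0.0]
contact_force: [0.7, 0.4, -0.2]
gripper_width: 1.001
grasp_force: 0.0
t 2.725 pos [0.4192 0.0574 0.1183] phi 73.81 q6 -1.33 tilt [-0.002  0.    -1.   ] w 1.001 F [ 0.7  0.4 -0.2] tip 0.019
rz -0.003 then dx -0.0406 dy -0.0444 dz 0.0873 |v| 0.060
```

```bash
python3 -m crank '[[[1,-0.054,-0.0592,0,0,0,0],[1,0,0,0,0,0,0]]]'
python3 go.py .446 .0035 .031 74
```

```text
time: 2.98
tool_pos: [0.4476, 0.0023, 0.1205]
tool_rot: [0.0, 0.141, 0.99, -0.0]
contact_force: [-0.3, 0.7, 0.2]
gripper_width: 1.003
grasp_force: 0.0
t 2.975 pos [0.4476 0.0023 0.1205] phi 73.74 q6 -1.45 tilt [ 0.    -0.001 -1.   ] w 1.003 F [-0.3  0.7  0.2] tip 0.019
rz -0.005 then dx 0.0018 dy 0.0007 dz 0.0895 |v| 0.002
```

Converted, 0.05 m / 0.75 = 0.0667, 0.039 m / 0.75 = 0.052.

```bash
python3 -m crank '[[[1,0.0027,0.0013,0.0667,0,0,0],[1,0,0,0.052,0,0,0],[0,0,0,0,0,0,0],[0,0,0,0,0,0,0],[0,0,0,0,0,0,0]]]'
python3 -m crank '[[[0,0,0,0,0,0,0],[0,0,0,0,0,0,0],[0,0,0,0,0,0,0]]]'
python3 go.py .5525 .2485 .15 109
```

```text
time: 3.6
tool_pos: [0.447, 0.006, 0.034]
tool_rot: [0.002, 0.139, 0.99, -0.0]
contact_force: [0.3, -0.3, 0.4]
gripper_width: 0.487
grasp_force: 60.5
time: 3.98
tool_pos: [0.4469, 0.006, 0.0338]
tool_rot: [0.002, 0.139, 0.99, 0.0]
contact_force: [-0.8, 0.6, 7.7]
gripper_width: 0.486
grasp_force: 60.7
t 3.975 pos [0.4469 0.006  0.0338] phi 74.02 q6 -1.45 tilt [ 0.004 -0.    -1.   ] w 0.486 F [-0.8  0.6  7.7] tip 0.019
rz -0.610 then dx -0.1788 dy 0.1949 dz -0.1162 |v| 0.264
```

Converted, -0.05 m / 0.75 = -0.0667, -0.03 m / 0.75 = -0.04, -0.153 rad / 3.1416 = -0.0487.

```bash
python3 -m crank '[[[0,0,0,-0.0667,0,0,0],[0,0,0,-0.04,0,0,-0.0487],[0,0,0,0,0,0,-0.0487],[0,0,0,0,0,0,-0.0487],[0,0,0,0,0,0,-0.0481]]]'
python3 -m crank '[[[0,-0.048,0.052,0,0,0,0],[0,-0.048,0.052,0,0,0,0],[0,-0.048,0.052,0,0,0,0],[0,-0.048,0.052,0,0,0,0],[0,-0.0467,0.052,0,0,0,0]]]'
python3 -m crank '[[[0,0,0,0,0,0,0]]]'
python3 go.py .5525 .2485 .055 109
```

```text
time: 4.6
tool_pos: [0.4451, 0.0061, 0.1121]
tool_rot: [0.001, -0.167, 0.986, -0.0]
contact_force: [-0.2, -0.5, -0.4]
gripper_width: 0.489
grasp_force: 60.6
time: 5.22
tool_pos: [0.5515, 0.2506, 0.112]
tool_rot: [0.001, -0.165, 0.986, -0.0]
contact_force: [0.5, -0.6, -0.3]
gripper_width: 0.484
grasp_force: 60.7
time: 5.35
tool_pos: [0.5517, 0.2516, 0.112]
tool_rot: [0.001, -0.167, 0.986, 0.0]
contact_force: [0.0, -0.7, -0.2]
gripper_width: 0.485
grasp_force: 60.8
t 5.35 pos [0.5517 0.2516 0.112 ] phi 109.18 q6 -1.6 tilt [ 0.001  0.001 -1.   ] w 0.485 F [ 0.  -0.7 -0.2] tip 0.019
rz 0.003 then dx 0.0003 dy -0.0032 dz 0.0570 |v| 0.003
```

Converted, 0.05 m / 0.75 = 0.0667, 0.015 m / 0.75 = 0.02.

```bash
python3 -m crank '[[[0,0,-0.004,0.0667,0,0,0],[0,0,0,0.02,0,0,0],[0,0,0,0.0053,0,0,0],[0,0,0,0,0,0,0]]]'
python3 go.py .5525 .2485 .04 109
```

```text
time: 5.85
tool_pos: [0.5524, 0.2458, 0.0435]
tool_rot: [0.001, -0.165, 0.986, 0.0]
contact_force: [-1.1, -0.2, 0.1]
gripper_width: 0.484
grasp_force: 60.8
t 5.85 pos [0.5524 0.2458 0.0435] phi 108.95 q6 -1.61 tilt [ 0.002  0.    -1.   ] w 0.484 F [-1.1 -0.2  0.1] tip 0.019
rz -0.001 then dx -0.0010 dy 0.0025 dz 0.0035 |v| 0.003
```

Converted, 0.0025 m / 0.75 = 0.0033, 0.002 m / 0.75 = 0.0027.

```bash
python3 -m crank '[[[0,0,0.0027,0.0033,0,0,0],[0,0,0,0.002,0,0,0],[0,0,0,0,0,0,0]]]'
```

```text
time: 6.22
tool_pos: [0.5518, 0.2482, 0.0398]
tool_rot: [0.001, -0.165, 0.986, 0.0]
contact_force: [-1.2, -0.9, 5.8]
gripper_width: 0.482
grasp_force: 61.4
```

Converted, -0.05 m / 0.75 = -0.0667.

```bash
python3 -m crank '[[[1,0,0,0,0,0,0],[1,0,0,0,0,0,0],[1,0,0,0,0,0,0],[1,0,0,-0.0667,0,0,0],[1,0,0,-0.0667,0,0,0]]]'
python3 go.py .4335 .1146 .1 124.4
python3 - <<'E'
from meas import *
print(cells())
E
```

```text
time: 6.85
tool_pos: [0.5503, 0.2475, 0.1383]
tool_rot: [-0.001, -0.165, 0.986, -0.0]
contact_force: [0.1, 1.2, 1.1]
gripper_width: 1.0
grasp_force: 0.0
t 6.85 pos [0.5503 0.2475 0.1383] phi 108.97 q6 -1.6 tilt [-0.002 -0.001 -1.   ] w 1.0 F [0.1 1.2 1.1] tip 0.019
rz -0.269 then dx 0.1715 dy -0.0437 dz 0.0383 |v| 0.177
[(array([0.5552, 0.1056]), np.float64(117.5), array([14.6, 60.3])), (array([0.4332, 0.1144]), np.float64(34.5), array([62.9, 14.3]))]
```

Converted, 0.057 m / 0.75 = 0.076, 0.02 m / 0.75 = 0.0267, -0.135 rad / 3.1416 = -0.043.

```bash
python3 -m crank '[[[0.5,0,0,0,0,0,-0.043],[0.5,0,0,0,0,0,-0.0427],[0.5,0.076,-0.0195,0,0,0,0],[0.5,0.076,-0.0195,0,0,0,0],[0.5,0.076,-0.0195,0.0267,0,0,0]]]'
python3 -m crank '[[[0.5,0,0,0.0267,0,0,0],[0.5,0,0,0,0,0,0]]]'
python3 go.py .4333 .1145 .025 124.4
```

```text
time: 7.52
tool_pos: [0.4349, 0.1142, 0.1194]
tool_rot: [0.002, -0.296, 0.955, -0.001]
contact_force: [0.5, -0.5, 1.0]
gripper_width: 0.503
grasp_force: 0.0
time: 7.78
tool_pos: [0.433, 0.1146, 0.0966]
tool_rot: [-0.002, -0.295, 0.955, 0.0]
contact_force: [-0.2, 0.2, 0.1]
gripper_width: 0.502
grasp_force: 0.0
t 7.775 pos [0.433  0.1146 0.0966] phi 124.34 q6 -2.08 tilt [-0.003 -0.    -1.   ] w 0.502 F [-0.2  0.2  0.1] tip 0.019
rz -0.001 then dx -0.0002 dy -0.0002 dz 0.0716 |v| 0.000
```

Converted, 0.05 m / 0.75 = 0.0667, 0.022 m / 0.75 = 0.0293.

```bash
python3 -m crank '[[[0.5,0,0,0.0667,0,0,0],[0.5,0,0,0.0293,0,0,0],[0.5,0,0,0,0,0,0]]]'
python3 go.py .4333 .1145 .024 124.4
```

```text
time: 8.15
tool_pos: [0.4342, 0.1154, 0.0254]
tool_rot: [-0.002, -0.296, 0.955, 0.0]
contact_force: [0.0, -1.0, 0.7]
gripper_width: 0.503
grasp_force: 0.0
t 8.15 pos [0.4342 0.1154 0.0254] phi 124.43 q6 -2.08 tilt [-0.003 -0.    -1.   ] w 0.503 F [ 0.  -1.   0.7] tip 0.019
rz 0.001 then dx 0.0012 dy -0.0003 dz 0.0014 |v| 0.001
```

Converted, 0.001 m / 0.75 = 0.0013.

```bash
python3 -m crank '[[[0,0.0013,0,0.0013,0,0,0],[0,0,0,0,0,0,0],[0,0,0,0,0,0,0],[0,0,0,0,0,0,0]]]'
python3 go.py .4333 .1145 .024 124.4
python3 -c "
from h import *
im,d=snap('scene');cv2.imwrite('pics/c1.png',cv2.resize(im[120:270,130:330,::-1],(800,600),interpolation=cv2.INTER_CUBIC))"
```

```text
time: 8.65
tool_pos: [0.4356, 0.1148, 0.0273]
tool_rot: [0.002, -0.296, 0.955, -0.0]
contact_force: [-0.5, 0.5, 6.6]
gripper_width: 0.176
grasp_force: 58.8
t 8.65 pos [0.4356 0.1148 0.0273] phi 124.39 q6 -2.08 tilt [ 0.004  0.001 -1.   ] w 0.176 F [-0.5  0.5  6.6] tip 0.019
rz -0.000 then dx 0.0021 dy 0.0010 dz 0.0033 |v| 0.002
```

View pics/c1.png

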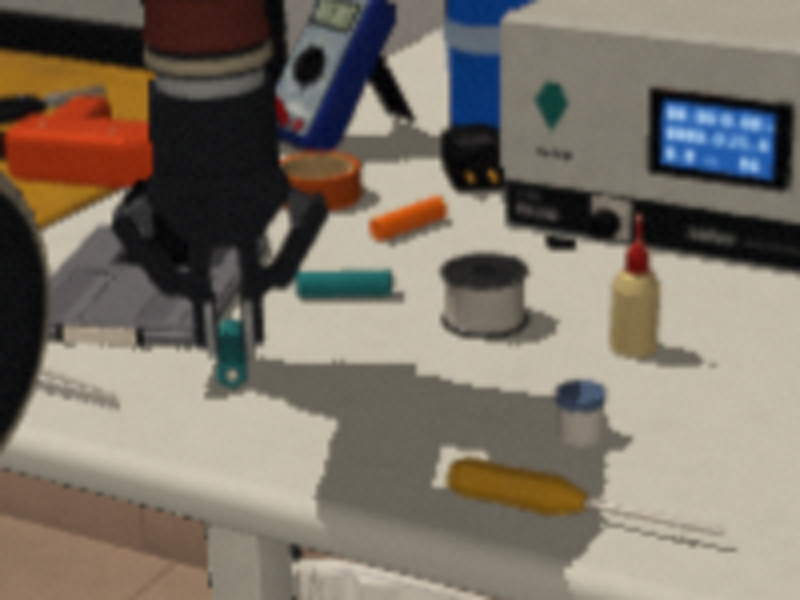

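The cell at (231,350) sits between the pads, but the opening reads narrow for an 18 mm cell. I'll lift slightly to test the hold.

Converted, -0.02 m / 0.75 = -0.0267.

```bash
python3 -m crank '[[[0,0,0,-0.0267,0,0,0],[0,0,0,-0.0267,0,0,0],[0,0,0,0,0,0,0]]]'
python3 -c "
from h import *
im,d=snap('scene');cv2.imwrite('pics/c2.png',cv2.resize(im[170:230,160:240,::-1],(800,600),interpolation=cv2.INTER_CUBIC))"
```

```text
time: 9.07
tool_pos: [0.4353, 0.1146, 0.0671]
tool_rot: [0.002, -0.296, 0.955, -0.0]
contact_force: [0.4, 0.0, -1.0]
gripper_width: 0.177
grasp_force: 58.9
```

View pics/c2.png

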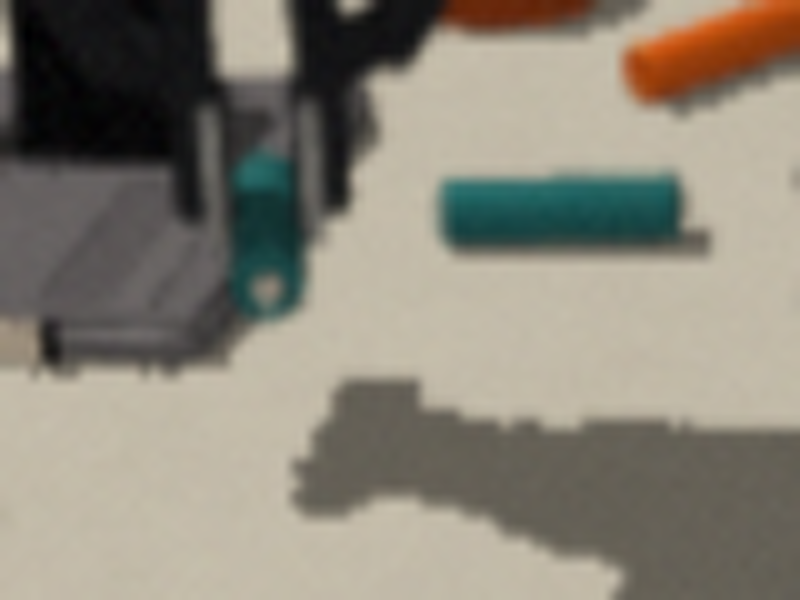

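The cell is held level at (265,240) in the crop. Next is the near groove.

```bash
python3 go.py .488 .190 .06 109
```

```text
t 9.125 pos [0.4344 0.1145 0.0659] phi 124.39 q6 -2.08 tilt [ 0.002  0.    -1.   ] w 0.177 F [-0.7  0.3 -0.7] tip 0.019
rz 0.269 then dx -0.0753 dy 0.0539 dz 0.0059 |v| 0.093
```

Converted, -0.038 m / 0.75 = -0.0507, 0.027 m / 0.75 = 0.036, 0.135 rad / 3.1416 = 0.043.

```bash
python3 -m crank '[[[0,0,0,0,0,0,0.043],[0,0,0,0,0,0,0.0427],[0,-0.0507,0.036,0,0,0,0],[0,-0.0507,0.036,0,0,0,0],[0,0,0,0,0,0,0]]]'
python3 go.py .488 .190 .04 109
```

```text
time: 9.75
tool_pos: [0.4888, 0.1919, 0.0642]
tool_rot: [-0.001, -0.166, 0.986, 0.0]
contact_force: [-0.2, 0.4, 0.1]
gripper_width: 0.182
grasp_force: 58.9
t 9.75 pos [0.4888 0.1919 0.0642] phi 109.11 q6 -1.67 tilt [-0.001 -0.    -1.   ] w 0.182 F [-0.2  0.4  0.1] tip 0.019
rz 0.002 then dx 0.0014 dy -0.0015 dz 0.0242 |v| 0.002
```

Converted, 0.022 m / 0.75 = 0.0293, 0.003 m / 0.75 = 0.004.

```bash
python3 -m crank '[[[0,0.0013,-0.002,0.0293,0,0,0],[0,0,0,0.004,0,0,0],[0,0,0,0.0027,0,0,0],[0,0,0,0,0,0,0]]]'
python3 go.py .488 .190 .0348 109
```

```text
time: 10.25
tool_pos: [0.4878, 0.1883, 0.0387]
tool_rot: [0.0, -0.165, 0.986, 0.0]
contact_force: [-1.0, -0.6, -1.2]
gripper_width: 0.172
grasp_force: 58.9
t 10.25 pos [0.4878 0.1883 0.0387] phi 108.96 q6 -1.68 tilt [ 0.001  0.    -1.   ] w 0.172 F [-1.  -0.6 -1.2] tip 0.019
rz -0.001 then dx -0.0007 dy 0.0015 dz 0.0039 |v| 0.002
```

Converted, 0.002 m / 0.75 = 0.0027, 0.0015 m / 0.75 = 0.002.

```bash
python3 -m crank '[[[0,0,0.0007,0.0027,0,0,0],[0,0,0,0.002,0,0,0],[0,0,0,0,0,0,0]]]'
python3 go.py .488 .190 .0348 109
```

```text
time: 10.62
tool_pos: [0.488, 0.1892, 0.0359]
tool_rot: [0.0, -0.165, 0.986, -0.0]
contact_force: [-2.4, 0.4, 4.8]
gripper_width: 0.18
grasp_force: 59.4
t 10.625 pos [0.488  0.1892 0.0359] phi 108.98 q6 -1.67 tilt [ 0.001  0.    -1.   ] w 0.18 F [-2.4  0.4  4.8] tip 0.019
rz -0.000 then dx -0.0003 dy 0.0008 dz 0.0011 |v| 0.001
```

Converted, -0.05 m / 0.75 = -0.0667, -0.03 m / 0.75 = -0.04.

```bash
python3 -m crank '[[[0.5,0,0,0,0,0,0],[0.5,0,0,0,0,0,0],[0.5,0,0,0,0,0,0],[0.5,0,0,-0.0667,0,0,0],[0.5,0,0,-0.04,0,0,0]]]'
python3 go.py .5556 .1052 .1 27.5
python3 -c "
from meas import *
print(cells())"
```

```text
time: 11.25
tool_pos: [0.4882, 0.1892, 0.1166]
tool_rot: [0.001, -0.165, 0.986, 0.0]
contact_force: [-0.5, 0.2, 0.4]
gripper_width: 0.499
grasp_force: 0.0
t 11.25 pos [0.4882 0.1892 0.1166] phi 108.98 q6 -1.67 tilt [ 0.002  0.    -1.   ] w 0.499 F [-0.5  0.2  0.4] tip 0.019
rz 1.422 then dx -0.1056 dy 0.0211 dz 0.0166 |v| 0.108
[(array([0.5562, 0.1046]), np.float64(117.8), array([15.6, 62.3])), (array([0.4743, 0.1884]), np.float64(20.6), array([38.9, 15.8]))]
```

Converted, 0.178 rad / 3.1416 = 0.0567.

```bash
python3 -m crank '[[[0.5,0,0,0,0,0,0.0567],[0.5,0,0,0,0,0,0.0567],[0.5,0,0,0,0,0,0.0567],[0.5,0,0,0,0,0,0.0567],[0.5,0,0,0,0,0,0.0567]]]'
python3 -m crank '[[[0.5,0,0,0,0,0,0.0567],[0.5,0,0,0,0,0,0.0567],[0.5,0,0,0,0,0,0.0554],[0.5,-0.0707,0.014,0,0,0,0],[0.5,-0.0707,0.014,0,0,0,0]]]'
python3 -m crank '[[[0.5,0,0,0.0533,0,0,0],[0.5,0,0,0,0,0,0]]]'
python3 -c "
from meas import *
print(cells())"
python3 go.py .5558 .105 .024 27.6
```

```text
time: 11.92
tool_pos: [0.4874, 0.189, 0.1145]
tool_rot: [-0.0, 0.279, 0.96, -0.0]
contact_force: [0.0, -0.2, 0.2]
gripper_width: 0.504
grasp_force: 0.0
time: 12.55
tool_pos: [0.5558, 0.1043, 0.1146]
tool_rot: [0.0, 0.517, 0.856, 0.0]
contact_force: [0.7, 0.3, 0.2]
gripper_width: 0.499
grasp_force: 0.0
time: 12.8
tool_pos: [0.5524, 0.1042, 0.071]
tool_rot: [-0.003, 0.518, 0.855, -0.002]
contact_force: [-0.1, 0.4, 0.2]
gripper_width: 0.5
grasp_force: 0.0
[]
t 12.85 pos [0.5536 0.1047 0.073 ] phi 27.61 q6 -0.43 tilt [-0.005 -0.    -1.   ] w 0.5 F [0.5 0.1 0.6] tip 0.019
rz 0.000 then dx -0.0007 dy 0.0021 dz 0.0490 |v| 0.002
```

Converted, 0.03 m / 0.75 = 0.04, 0.018 m / 0.75 = 0.024.

```bash
python3 -m crank '[[[0.5,0,0.0013,0.04,0,0,0],[0.5,0,0,0.024,0,0,0],[0.5,0,0,0,0,0,0]]]'
python3 go.py .5558 .105 .024 27.6
```

```text
time: 13.22
tool_pos: [0.5549, 0.1057, 0.0258]
tool_rot: [-0.001, 0.518, 0.856, -0.001]
contact_force: [-0.0, -0.1, 0.2]
gripper_width: 0.499
grasp_force: 0.0
t 13.225 pos [0.5549 0.1057 0.0258] phi 27.66 q6 -0.43 tilt [-0.003 -0.    -1.   ] w 0.499 F [-0.  -0.1  0.2] tip 0.019
rz 0.001 then dx -0.0010 dy 0.0005 dz 0.0018 |v| 0.001
```

Converted, -0.001 m / 0.75 = -0.0013.

```bash
python3 -m crank '[[[0,-0.0013,0,0.0013,0,0,0],[0,0,0,0,0,0,0],[0,0,0,0,0,0,0],[0,0,0,0,0,0,0]]]'
python3 -m crank '[[[0,0,0,-0.0533,0,0,0],[0,0,0,-0.0667,0,0,0],[0,0,0,0,0,0,0]]]'
python3 go.py .466 .2535 .1 109
```

```text
time: 13.72
tool_pos: [0.5578, 0.1045, 0.0273]
tool_rot: [0.001, 0.518, 0.855, 0.001]
contact_force: [-1.1, -0.2, 6.8]
gripper_width: 0.175
grasp_force: 59.0
time: 14.1
tool_pos: [0.56, 0.1046, 0.1211]
tool_rot: [0.004, 0.518, 0.855, 0.003]
contact_force: [-0.1, 0.4, -0.6]
gripper_width: 0.181
grasp_force: 59.0
t 14.1 pos [0.56   0.1046 0.1211] phi 27.61 q6 -0.43 tilt [ 0.01  0.   -1.  ] w 0.181 F [-0.1  0.4 -0.6] tip 0.019
rz -1.420 then dx 0.0404 dy 0.1714 dz 0.0211 |v| 0.176
```

Converted, -0.178 rad / 3.1416 = -0.0567.

```bash
python3 -m crank '[[[0,0,0,0,0,0,-0.0567],[0,0,0,0,0,0,-0.0567],[0,0,0,0,0,0,-0.0567],[0,0,0,0,0,0,-0.0567],[0,0,0,0,0,0,-0.0567]]]'
python3 -m crank '[[[0,0,0,0,0,0,-0.0567],[0,0,0,0,0,0,-0.0567],[0,0,0,0,0,0,-0.0554],[0,0,0,0,0,0,0]]]'
python3 go.py .466 .2545 .07 109
```

```text
time: 14.72
tool_pos: [0.5557, 0.1043, 0.1142]
tool_rot: [-0.001, 0.096, 0.995, -0.0]
contact_force: [-0.4, 0.6, -0.6]
gripper_width: 0.178
grasp_force: 58.9
time: 15.22
tool_pos: [0.5558, 0.1043, 0.1144]
tool_rot: [-0.001, -0.164, 0.986, 0.0]
contact_force: [-0.3, -0.5, -0.4]
gripper_width: 0.176
grasp_force: 58.8
t 15.225 pos [0.5558 0.1043 0.1144] phi 108.85 q6 -1.85 tilt [-0.002 -0.    -1.   ] w 0.176 F [-0.3 -0.5 -0.4] tip 0.019
rz -0.003 then dx 0.0360 dy 0.1712 dz 0.0444 |v| 0.175
```

Converted, 0.057 m / 0.75 = 0.076, 0.044 m / 0.75 = 0.0587, -0.003 rad / 3.1416 = -0.001.

```bash
python3 -m crank '[[[0,0.016,0.076,0,0,0,-0.001],[0,0.016,0.076,0,0,0,0],[0,0.016,0.076,0,0,0,0],[0,0,0,0.0587,0,0,0],[0,0,0,0,0,0,0]]]'
python3 go.py .466 .2545 .04 109
```

```text
time: 15.85
tool_pos: [0.463, 0.2535, 0.0678]
tool_rot: [-0.004, -0.166, 0.986, -0.001]
contact_force: [0.2, -0.9, -0.2]
gripper_width: 0.173
grasp_force: 58.9
t 15.85 pos [0.463  0.2535 0.0678] phi 109.09 q6 -1.54 tilt [-0.008 -0.003 -1.   ] w 0.173 F [ 0.2 -0.9 -0.2] tip 0.019
rz 0.002 then dx -0.0032 dy -0.0000 dz 0.0278 |v| 0.003
```

Converted, 0.022 m / 0.75 = 0.0293, 0.005 m / 0.75 = 0.0067.

```bash
python3 -m crank '[[[0,-0.0027,0,0.0293,0,0,0],[0,0,0,0.0067,0,0,0],[0,0,0,0.0013,0,0,0],[0,0,0,0.0013,0,0,0],[0,0,0,0,0,0,0]]]'
python3 go.py .466 .2545 .0348 109
```

```text
time: 16.48
tool_pos: [0.4691, 0.2549, 0.0436]
tool_rot: [0.001, -0.166, 0.986, 0.0]
contact_force: [-0.5, -0.6, 0.6]
gripper_width: 0.178
grasp_force: 58.9
t 16.475 pos [0.4691 0.2549 0.0436] phi 109.12 q6 -1.55 tilt [ 0.001  0.    -1.   ] w 0.178 F [-0.5 -0.6  0.6] tip 0.019
rz 0.002 then dx 0.0031 dy 0.0006 dz 0.0088 |v| 0.003
```

Converted, 0.003 m / 0.75 = 0.004, 0.002 m / 0.75 = 0.0027.

```bash
python3 -m crank '[[[0,0.0027,0,0.004,0,0,0],[0,0,0,0.0027,0,0,0],[0,0,0,0.002,0,0,0],[0,0,0,0.002,0,0,0],[0,0,0,0,0,0,0]]]'
python3 go.py .466 .2545 .0348 109
```

```text
time: 17.1
tool_pos: [0.4668, 0.2546, 0.0356]
tool_rot: [-0.0, -0.166, 0.986, 0.0]
contact_force: [-2.4, -0.0, 5.5]
gripper_width: 0.176
grasp_force: 59.5
t 17.1 pos [0.4668 0.2546 0.0356] phi 109.14 q6 -1.55 tilt [-0.  0. -1.] w 0.176 F [-2.4 -0.   5.5] tip 0.019
rz 0.003 then dx 0.0008 dy 0.0002 dz 0.0008 |v| 0.001
```

Converted, -0.05 m / 0.75 = -0.0667.

```bash
python3 -m crank '[[[0.5,0,0,0,0,0,0],[0.5,0,0,0,0,0,0],[0.5,0,0,0,0,0,0],[0.5,0,0,-0.0667,0,0,0],[1,0,0,-0.0667,0,0,0]]]'
python3 go.py .5615 .0005 .12 109
```

```text
time: 17.73
tool_pos: [0.466, 0.2539, 0.135]
tool_rot: [-0.001, -0.166, 0.986, -0.0]
contact_force: [0.7, 0.8, 0.4]
gripper_width: 0.697
grasp_force: 0.0
t 17.725 pos [0.466  0.2539 0.135 ] phi 109.15 q6 -1.55 tilt [-0.002 -0.001 -1.   ] w 0.697 F [0.7 0.8 0.4] tip 0.019
rz 0.003 then dx -0.0078 dy -0.2707 dz 0.0150 |v| 0.271
```

Converted, -0.054 m / 0.75 = -0.072, -0.0015 m / 0.75 = -0.002, 0.003 rad / 3.1416 = 0.001.

```bash
python3 -m crank '[[[1,-0.002,-0.072,0,0,0,0.001],[1,-0.002,-0.072,0,0,0,0],[1,-0.002,-0.072,0,0,0,0],[1,-0.002,-0.072,0,0,0,0],[1,-0.002,-0.072,0,0,0,0]]]'
python3 -m crank '[[[1,0,0,0.02,0,0,0],[1,0,0,0,0,0,0]]]'
python3 go.py .5615 .0005 .028 109
python3 -c "
from meas import *
print(cells())
im,d=snap('top');s=snap('scene')[0]
a=cv2.resize(im[150:270,105:225,::-1],(400,400),interpolation=cv2.INTER_CUBIC);b=cv2.resize(s[150:230,130:210,::-1],(400,400),interpolation=cv2.INTER_CUBIC)
cv2.imwrite('pics/p1.png',np.hstack([a,b]))"
```

```text
time: 18.35
tool_pos: [0.5621, -0.0003, 0.1348]
tool_rot: [0.0, -0.165, 0.986, 0.0]
contact_force: [0.2, 0.5, 0.1]
gripper_width: 1.001
grasp_force: 0.0
time: 18.6
tool_pos: [0.5602, 0.0017, 0.1177]
tool_rot: [-0.002, -0.165, 0.986, 0.001]
contact_force: [0.3, -0.1, -0.0]
gripper_width: 1.0
grasp_force: 0.0
t 18.6 pos [0.5602 0.0017 0.1177] phi 108.94 q6 -2.03 tilt [-0.004  0.001 -1.   ] w 1.0 F [ 0.3 -0.1 -0. ] tip 0.019
rz -0.001 then dx -0.0008 dy -0.0016 dz 0.0897 |v| 0.002
[(array([0.4854, 0.1918]), np.float64(18.8), array([63.3, 15.8])), (array([0.466 , 0.2576]), np.float64(18.9), array([64.2, 16.8]))]
```

View pics/p1.png

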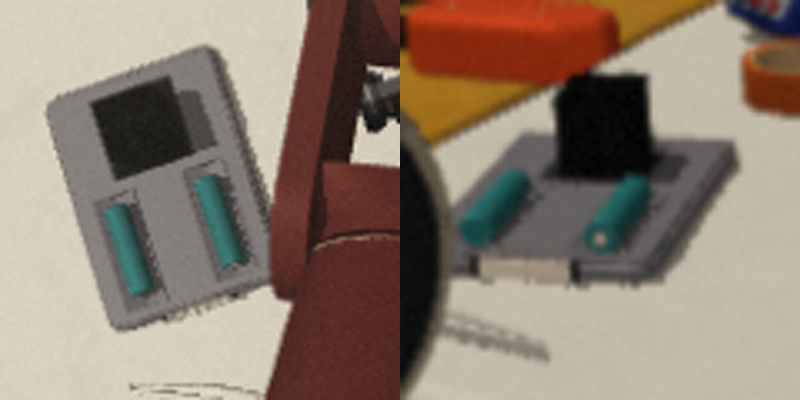

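Both cells lie along their grooves, at (128,250) and (218,220), and the frame stands upright in its pocket at (145,125). Reel next.

Converted, 0.05 m / 0.75 = 0.0667, 0.04 m / 0.75 = 0.0533.

```bash
python3 -m crank '[[[1,0,-0.0013,0.0667,0,0,0],[1,0,0,0.0533,0,0,0],[1,0,0,0,0,0,0]]]'
python3 go.py .5615 .0005 .026 109
python3 -m crank '[[[0,0,0,0.0013,0,0,0],[0,0,0,0,0,0,0],[0,0,0,0,0,0,0],[0,0,0,0,0,0,0],[0,0,0,0,0,0,0]]]'
python3 go.py .5615 .0005 .026 109
```

```text
time: 19.12
tool_pos: [0.5588, 0.0019, 0.0266]
tool_rot: [-0.004, -0.166, 0.986, 0.001]
contact_force: [-0.2, -0.1, -0.1]
gripper_width: 1.0
grasp_force: 0.0
t 19.125 pos [0.5588 0.0019 0.0266] phi 109.07 q6 -2.03 tilt [-0.007  0.001 -1.   ] w 1.0 F [-0.2 -0.1 -0.1] tip 0.019
rz 0.001 then dx -0.0021 dy -0.0022 dz 0.0006 |v| 0.003
time: 19.75
tool_pos: [0.5641, 0.0006, 0.0324]
tool_rot: [0.002, -0.165, 0.986, -0.0]
contact_force: [-2.7, 1.7, 5.8]
gripper_width: 0.614
grasp_force: 61.2
t 19.75 pos [0.5641 0.0006 0.0324] phi 108.98 q6 -2.03 tilt [ 0.004  0.    -1.   ] w 0.614 F [-2.7  1.7  5.8] tip 0.019
rz -0.000 then dx 0.0025 dy 0.0007 dz 0.0064 |v| 0.003
```

```bash
python3 -c "
from h import *
im,d=snap('scene');cv2.imwrite('pics/c3.png',cv2.resize(im[150:220,205:305,::-1],(800,560),interpolation=cv2.INTER_CUBIC))"
```

```text
(no output)
```

View pics/c3.png

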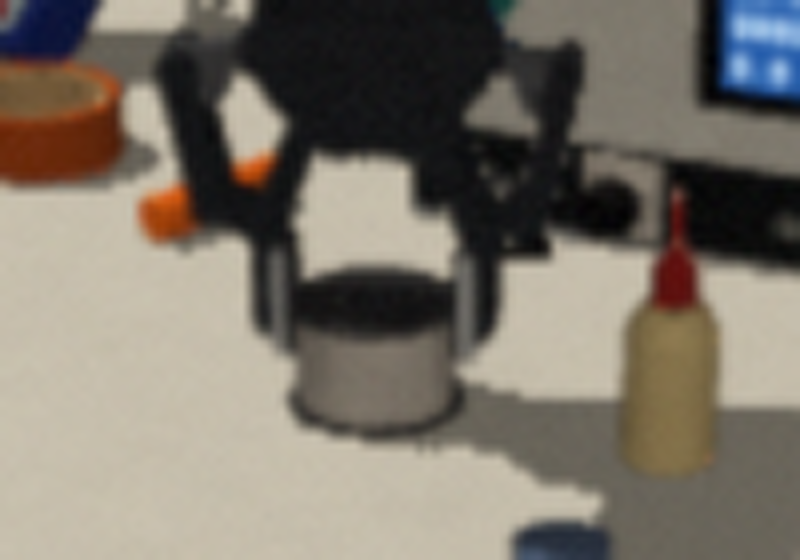

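The pads hold the top flange squarely, at (275,300) and (465,300), and the reel is upright. Lifting it over the bottle.

Converted, -0.06 m / 0.75 = -0.08, -0.02 m / 0.75 = -0.0267.

```bash
python3 -m crank '[[[0,0,0,-0.0267,0,0,0],[0,0,0,-0.0667,0,0,0],[0,0,0,-0.08,0,0,0],[0,0,0,0,0,0,0]]]'
python3 go.py .5695 -.296 .16 109
```

```text
time: 20.3
tool_pos: [0.5666, -0.0002, 0.168]
tool_rot: [0.007, -0.165, 0.986, -0.002]
contact_force: [-0.5, -0.2, -2.5]
gripper_width: 0.613
grasp_force: 63.2
t 20.3 pos [ 5.666e-01 -2.000e-04  1.680e-01] phi 108.98 q6 -2.03 tilt [ 0.015 -0.002 -1.   ] w 0.613 F [-0.5 -0.2 -2.5] tip 0.019
rz -0.000 then dx 0.0936 dy -0.2807 dz 0.0080 |v| 0.296
```

The manual's scale: shifts go in shares of 0.75 m and turns go in shares of pi rad. Converting my numbers, -0.0468 m / 0.75 = -0.0624, 0.0157 m / 0.75 = 0.0209.

```bash
python3 -m crank '[[[0,0.0209,-0.0624,0,0,0,0],[0,0.0209,-0.0624,0,0,0,0],[0,0.0209,-0.0624,0,0,0,0],[0,0.0209,-0.0624,0,0,0,0],[0,0.0209,-0.0624,0,0,0,0]]]'
python3 -m crank '[[[0,0.0209,-0.0624,0,0,0,0],[0,0,0,0.0667,0,0,0],[0,0,0,0.04,0,0,0],[0,0,0,0,0,0,0],[0,0,0,0,0,0,0]]]'
python3 go.py .5695 -.296 .05 109
python3 - <<'E'
from meas import *
im,d=snap("scene")
cv2.imwrite('pics/c4.png',cv2.resize(im[140:260,310:430,::-1],(600,600),interpolation=cv2.INTER_CUBIC))
im,d=snap("top");v,u=np.nonzero(d>0);C=np.zeros(d.shape+(3,));C[d>0]=cloud("top",d,np.ones(d.shape,bool))
m=(np.hypot(C[...,0]-.5525,C[...,1]-.2485)<.045)&(C[...,2]>.035);print("frame",rect(atz("top",px(m),.059)),np.median(C[m][:,2]))
E
```

```text
time: 20.92
tool_pos: [0.5633, -0.2478, 0.1588]
tool_rot: [-0.0, -0.165, 0.986, 0.0]
contact_force: [0.4, -0.2, -2.0]
gripper_width: 0.614
grasp_force: 63.4
time: 21.55
tool_pos: [0.565, -0.296, 0.0803]
tool_rot: [0.001, -0.165, 0.986, -0.001]
contact_force: [-0.1, -0.7, -0.6]
gripper_width: 0.612
grasp_force: 63.5
t 21.55 pos [ 0.565  -0.296   0.0803] phi 108.99 q6 -2.5 tilt [ 0.002 -0.001 -1.   ] w 0.612 F [-0.1 -0.7 -0.6] tip 0.019
rz -0.000 then dx -0.0043 dy -0.0014 dz 0.0303 |v| 0.005
frame (array([550.6, 243.9]), array([46.3, 46.9]), 19.4) 0.05424596928238201
```

View pics/c4.png

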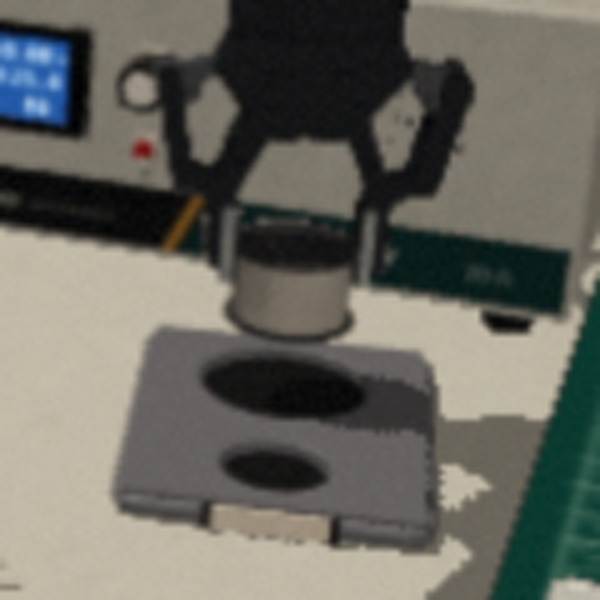

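Reel is upright above the large pocket (pocket at about (285,385)). Shift about 4 mm and lower.

Converted, 0.02 m / 0.75 = 0.0267, -0.004 m / 0.75 = -0.0053.

```bash
python3 -m crank '[[[0,-0.0053,-0.0013,0.0267,0,0,0],[0,0,0,0.016,0,0,0],[0,0,0,0.004,0,0,0],[0,0,0,0.0027,0,0,0],[0,0,0,0,0,0,0]]]'
python3 go.py .5695 -.296 .0384 109
```

```text
time: 22.28
tool_pos: [0.5685, -0.2955, 0.0419]
tool_rot: [0.0, -0.165, 0.986, -0.0]
contact_force: [-0.2, 0.0, -1.3]
gripper_width: 0.611
grasp_force: 63.5
t 22.275 pos [ 0.5685 -0.2955  0.0419] phi 108.97 q6 -2.5 tilt [ 0. -0. -1.] w 0.611 F [-0.2  0.  -1.3] tip 0.019
rz -0.000 then dx -0.0008 dy -0.0008 dz 0.0035 |v| 0.001
```

Converted, 0.0015 m / 0.75 = 0.002.

```bash
python3 -m crank '[[[0,0,0,0.002,0,0,0],[0,0,0,0.002,0,0,0],[0,0,0,0,0,0,0]]]'
```

```text
time: 22.65
tool_pos: [0.5683, -0.2953, 0.0387]
tool_rot: [-0.0, -0.165, 0.986, 0.0]
contact_force: [-0.4, 0.2, -2.5]
gripper_width: 0.616
grasp_force: 63.5
```

Converted, 0.0015 m / 0.75 = 0.002.

```bash
python3 -m crank '[[[0,0,0,0.002,0,0,0],[0,0,0,0,0,0,0]]]'
```

```text
time: 22.9
tool_pos: [0.5687, -0.2956, 0.0385]
tool_rot: [0.0, -0.165, 0.986, -0.0]
contact_force: [-3.3, 1.1, 5.4]
gripper_width: 0.613
grasp_force: 63.7
```

```bash
python3 -m crank '[[[1,0,0,0,0,0,0],[1,0,0,0,0,0,0],[1,0,0,0,0,0,0],[1,0,0,-0.0667,0,0,0],[1,0,0,-0.0667,0,0,0]]]'
python3 go.py .4415 -.1205 .12 109
```

```text
time: 23.52
tool_pos: [0.5678, -0.295, 0.1373]
tool_rot: [-0.001, -0.165, 0.986, 0.001]
contact_force: [0.8, 0.1, -0.0]
gripper_width: 1.002
grasp_force: 0.0
t 23.525 pos [ 0.5678 -0.295   0.1373] phi 108.97 q6 -2.5 tilt [-0.002  0.001 -1.   ] w 1.002 F [ 0.8  0.1 -0. ] tip 0.019
rz -0.000 then dx 0.0626 dy 0.2061 dz 0.0173 |v| 0.215
```

Converted, 0.0515 m / 0.75 = 0.0687, 0.05 m / 0.75 = 0.0667.

```bash
python3 -m crank '[[[0.6,0.0209,0.0687,0,0,0,0],[0.6,0.0209,0.0687,0,0,0,0],[0.6,0.0208,0.0687,0,0,0,0],[0.6,0.0208,0.0687,0,0,0,0],[0.6,0,0,0.0667,0,0,0]]]'
python3 -m crank '[[[0.6,0,0,0.0267,0,0,0],[0.6,0,0,0,0,0,0]]]'
python3 go.py .4415 -.1205 .026 109
```

```text
time: 24.15
tool_pos: [0.4449, -0.1205, 0.0927]
tool_rot: [0.006, -0.166, 0.986, -0.004]
contact_force: [1.2, -0.9, 0.5]
gripper_width: 0.6
grasp_force: 0.0
time: 24.4
tool_pos: [0.4407, -0.1201, 0.0656]
tool_rot: [-0.002, -0.165, 0.986, 0.001]
contact_force: [0.4, -0.0, 0.0]
gripper_width: 0.603
grasp_force: 0.0
t 24.4 pos [ 0.4407 -0.1201  0.0656] phi 108.99 q6 -2.33 tilt [-0.003  0.002 -1.   ] w 0.603 F [ 0.4 -0.   0. ] tip 0.019
rz -0.000 then dx -0.0006 dy -0.0006 dz 0.0396 |v| 0.001
```

Converted, 0.03 m / 0.75 = 0.04, 0.0095 m / 0.75 = 0.0127.

```bash
python3 -m crank '[[[0.6,0,0,0.04,0,0,0],[0.6,0,0,0.0127,0,0,0],[0.6,0,0,0,0,0,0],[0,0,0,0,0,0,0],[0,0,0,0,0,0,0]]]'
python3 -m crank '[[[0,0,0,0,0,0,0],[0,0,0,0,0,0,0]]]'
python3 -m crank '[[[0,0,0,-0.04,0,0,0],[0,0,0,-0.0533,0,0,0],[0,0,0,0,0,0,0]]]'
python3 go.py .4855 -.312 .08 109
python3 -c "
from h import *
im,d=snap('scene');cv2.imwrite('pics/c5.png',cv2.resize(im[170:270,240:400,::-1],(800,500),interpolation=cv2.INTER_CUBIC))"
```

```text
time: 25.02
tool_pos: [0.4434, -0.1214, 0.0293]
tool_rot: [0.001, -0.165, 0.986, -0.001]
contact_force: [-0.9, 0.1, 3.7]
gripper_width: 0.301
grasp_force: 59.2
time: 25.28
tool_pos: [0.4434, -0.1214, 0.0293]
tool_rot: [0.001, -0.165, 0.986, -0.001]
contact_force: [-0.8, -0.0, 6.7]
gripper_width: 0.299
grasp_force: 59.4
time: 25.65
tool_pos: [0.4446, -0.122, 0.1014]
tool_rot: [0.003, -0.165, 0.986, -0.002]
contact_force: [-0.4, 0.2, -0.5]
gripper_width: 0.298
grasp_force: 59.3
t 25.65 pos [ 0.4446 -0.122   0.1014] phi 108.98 q6 -2.33 tilt [ 0.007 -0.003 -1.   ] w 0.298 F [-0.4  0.2 -0.5] tip 0.019
rz -0.000 then dx 0.0232 dy -0.1930 dz 0.0214 |v| 0.194
```

View pics/c5.png

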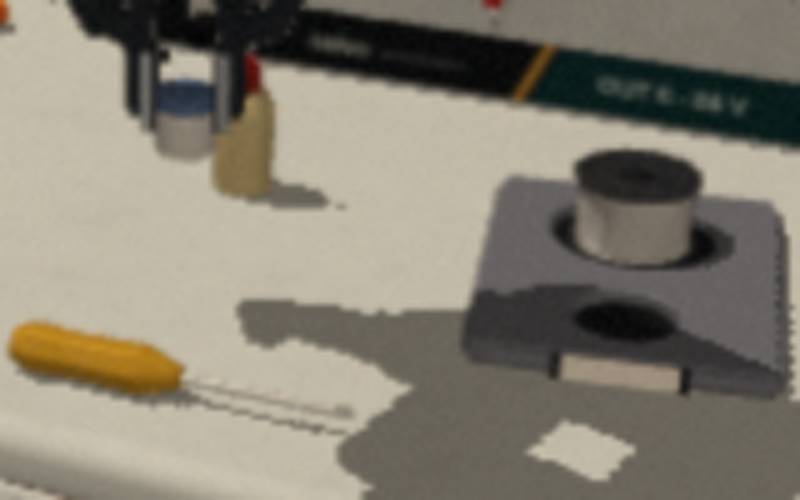

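The reel sits in its pocket at (637,215) and the tin is held upright at (185,120). On to the small pocket.

Converted, -0.0487 m / 0.75 = -0.0649, 0.03 m / 0.75 = 0.04.

```bash
python3 -m crank '[[[0,0.0071,-0.0649,0,0,0,0],[0,0.0071,-0.0649,0,0,0,0],[0,0.0071,-0.0649,0,0,0,0],[0,0.0071,-0.0649,0,0,0,0],[0,0,0,0.04,0,0,0]]]'
python3 -m crank '[[[0,0,0,0.0133,0,0,0],[0,0,0,0,0,0,0]]]'
python3 go.py .486 -.312 .0353 109
```

```text
time: 26.32
tool_pos: [0.487, -0.3162, 0.0687]
tool_rot: [0.001, -0.163, 0.987, -0.002]
contact_force: [1.0, -0.3, -1.3]
gripper_width: 0.298
grasp_force: 59.5
time: 26.58
tool_pos: [0.484, -0.3104, 0.0554]
tool_rot: [-0.002, -0.165, 0.986, 0.002]
contact_force: [-0.3, 0.0, -1.2]
gripper_width: 0.299
grasp_force: 59.4
t 26.575 pos [ 0.484  -0.3104  0.0554] phi 109.0 q6 -2.6 tilt [-0.004  0.003 -1.   ] w 0.299 F [-0.3  0.  -1.2] tip 0.019
rz 0.000 then dx -0.0013 dy -0.0021 dz 0.0201 |v| 0.003
```

Converted, 0.012 m / 0.75 = 0.016, 0.003 m / 0.75 = 0.004.

```bash
python3 -m crank '[[[0,-0.0013,-0.0013,0.016,0,0,0],[0,0,0,0.004,0,0,0],[0,0,0,0.0027,0,0,0],[0,0,0,0,0,0,0]]]'
python3 go.py .486 -.312 .0353 109
```

```text
time: 27.08
tool_pos: [0.4869, -0.3126, 0.041]
tool_rot: [0.0, -0.165, 0.986, -0.0]
contact_force: [0.1, 0.1, -0.7]
gripper_width: 0.302
grasp_force: 59.4
t 27.075 pos [ 0.4869 -0.3126  0.041 ] phi 108.99 q6 -2.6 tilt [ 0. -0. -1.] w 0.302 F [ 0.1  0.1 -0.7] tip 0.019
rz -0.000 then dx 0.0007 dy 0.0009 dz 0.0057 |v| 0.001
```

Converted, 0.003 m / 0.75 = 0.004, 0.0015 m / 0.75 = 0.002.

```bash
python3 -m crank '[[[0,0,0,0.004,0,0,0],[0,0,0,0.002,0,0,0],[0,0,0,0.0013,0,0,0],[0,0,0,0,0,0,0]]]'
```

```text
time: 27.58
tool_pos: [0.4868, -0.3127, 0.0354]
tool_rot: [0.0, -0.165, 0.986, -0.0]
contact_force: [-0.8, 0.1, 0.6]
gripper_width: 0.298
grasp_force: 59.5
```

Converted, -0.05 m / 0.75 = -0.0667, 0.001 m / 0.75 = 0.0013.

```bash
python3 -m crank '[[[0,0,0,0.0013,0,0,0],[0.6,0,0,0,0,0,0],[0.6,0,0,0,0,0,0],[0.6,0,0,0,0,0,0],[0.6,0,0,-0.0667,0,0,0]]]'
python3 -m crank '[[[0.6,0,0,-0.08,0,0,0],[0.6,0,0.0667,-0.04,0,0,0],[0.6,0,0.0667,-0.04,0,0,0],[0.6,0.04,0.0667,0,0,0,0],[0.6,0.04,0.0667,0,0,0,0]]]'
python3 -m crank '[[[0.6,0.04,0.04,0,0,0,0],[0.6,0,0,0,0,0,0],[0.6,0,0,0,0,0,0]]]'
python3 - <<'E'
from meas import *
im,d=snap("top");s,ds=snap("scene")
a=cv2.resize(im[95:295,110:430,::-1],(800,300*5//3))
cv2.imwrite('pics/f1.png',cv2.resize(im[95:295,110:430,::-1],(800,500),interpolation=cv2.INTER_CUBIC))
cv2.imwrite('pics/f2.png',cv2.resize(s[140:265,120:420,::-1],(800,333),interpolation=cv2.INTER_CUBIC))
C=np.zeros(d.shape+(3,));C[d>0]=cloud("top",d,np.ones(d.shape,bool))
for nm,z,(x,y),r in(("frame",.059,(.551,.247),.04),("reel",.042,(.568,-.296),.04),("tin",.034,(.486,-.312),.024),("bottle",.07,(.558,-.105),.03),("tape",.026,(.715,.222),.045)):
    m=(np.hypot(C[...,0]-x,C[...,1]-y)<r)&(abs(C[...,2]-z)<.009)
    if m.any():P=atz("top",px(m),z);print(nm,rect(P),"z",np.percentile(C[m][:,2],[20,50,80]).round(4))
print(cells(z=.0205))
E
```

```text
time: 28.2
tool_pos: [0.4837, -0.3101, 0.0798]
tool_rot: [-0.003, -0.165, 0.986, 0.004]
contact_force: [0.4, -0.1, -0.1]
gripper_width: 0.599
grasp_force: 0.0
time: 28.82
tool_pos: [0.3641, -0.1419, 0.2048]
tool_rot: [0.0, -0.165, 0.986, -0.0]
contact_force: [-0.7, 0.6, 1.8]
gripper_width: 0.6
grasp_force: 0.0
time: 29.2
tool_pos: [0.3273, -0.1247, 0.2047]
tool_rot: [0.001, -0.165, 0.986, -0.0]
contact_force: [0.3, -0.8, 0.5]
gripper_width: 0.603
grasp_force: 0.0
frame (array([551.4, 245.7]), array([43.6, 43.9]), 19.9) z [0.0541 0.0566 0.0586]
reel (array([ 567.7, -298.2]), array([56.8, 56.1]), 88.8) z [0.0402 0.0414 0.0429]
tin (array([ 485.3, -312.7]), array([26. , 28.5]), 42.2) z [0.032  0.0335 0.0349]
bottle (array([ 559.6, -105.2]), array([14., 14.]), 24.6) z [0.0651 0.0678 0.0699]
tape (array([713.3, 220.5]), array([72.8, 66.7]), 44.6) z [0.0228 0.0246 0.0263]
[(array([0.4852, 0.1904]), np.float64(18.6), array([62.6, 15.7])), (array([0.4657, 0.2555]), np.float64(18.7), array([63. , 16.5]))]
```

View pics/f1.png

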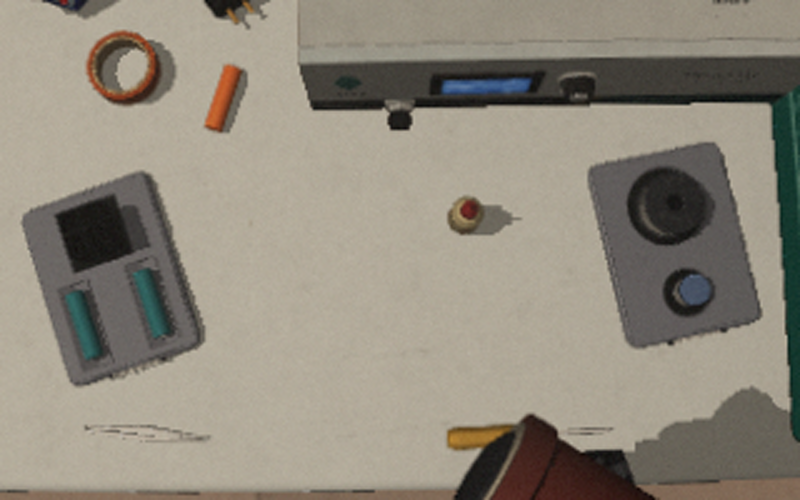

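View pics/f2.png

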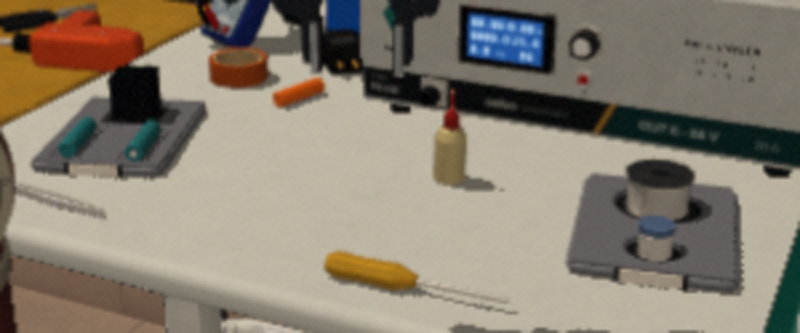

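Both kits are complete. The frame stands in the square pocket at (95,233) with the cells in their grooves at (84,325) and (151,303). The reel is at (672,205) and the tin at (692,291), each seated at the right height. The bottle, tape, screwdriver and orange cell haven't moved.

```bash
python3 -c "
from plant import manip;print(manip.job_done())"
```

```text
the job is handed in; nothing more can be done
None
```

Both kits are made up and the job is handed in at about 29 s of the 109 s allowed; the final pictures show all five parts seated in their pockets and the bottle, tape, screwdriver and orange look-alike where they were.

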